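# Seat a drum arbor in a leaning grinder spindle

## Robot

A 7-joint arm with a two-finger parallel gripper is mounted at the origin on the work surface. World frame = base frame: x ahead of the robot, y to its left, z up, the work surface at z = 0. Lengths are in m, angles in rad, forces in N, time in s.
With the tool pointing down it reaches from about 0.4 to 0.925 m from the base axis. Payload 5.6 kg.
Tool frame: the origin (TCP) lies at the very end of the fingers, on their centre line; the grasp point (between the pads) lies 19 mm behind it (r.pinch_z is the distance from the TCP to the grasp point, in m); z points along the fingers, y is the direction in which the jaws open and shut (so a half turn about z gives the same grasp; the last joint's range is limited). The gripper opens to 85 mm and grips with 20 to 120 N. Pads are 22 mm wide; open, the fingers measure 114 mm over their backs; the gripper's body (76 mm by 85 mm) begins 54 mm behind the grasp point. The pads swing forward as they close: fully open they stand 13 mm farther back than shut.
Start: joints at [-1.27, 0.468, -0.012, 1.603, 0.006, 1.071, -0.056], TCP at [0.219, 0.612, 0.231] pointing down, gripper open.
Joint ranges: [-2.53, 2.53], [-0.31, 2.02], [-1.57, 1.55], [0.28, 2.44], [-1.29, 4.43], [0.15, 1.84], [-2.92, 2.92]. Speed limits (rad/s): [2.57, 2.57, 3.14, 3.14, 3.14, 3.14, 3.14].

## Interface

Orientations are given as a unit quaternion [x, y, z, w].
In Python, from workcell import r, viewer, sign_off gives the robot as it stands.
- The arm moves only by the tool drive_tool, never from a script. Its argument "series" is a list of rows, each a list of 5 numbers: the opening, from -1 (shut) to 1 (fully open), then the shift along the tool's x, y, z in mm, then the turn about the tool's z in degrees. A call has exactly 10 rows; each row is the pose to reach, as a shift and turn from the pose measured when the call began, along the tool's axes at that moment; what a row does not reach only later rows make up. A row lasts 1/10 s, in which the tool goes at most 50 mm and 8.59 degrees, less where a joint would pass 70% of its speed; a pose out of reach is approached as far as the arm can. A call with a gripper value outside its range is refused whole. The fingers move at their own pace and stop on an object; the grip force is fixed at half the most. Time passes only in rows, so rows that repeat a pose let the fingers close, or fill a call up. It gives the time, the measured TCP pose, the force and the opening at its end, in the units of the state.
- r.state(): the state, without advancing time (a new reading comes with each control period).
- viewer.capture(name): name is "side" or "top" or "wrist"; returns the picture (480x640x3 uint8, red, green, blue); there is no depth.
- viewer.calibration(name): a dict with "fovy" (degrees; the focal length in pixels is half the picture's height over the tangent of half this angle, whatever the lens; pixels are square), "cx", "cy" (the principal point, pixels), "view" (4x4, takes a point from world to camera coordinates). Camera axes: x right, y up, looking along -z (the intrinsics and any distortion apply to the point x, -y, -z); pixel columns grow to the right and rows downward; lengths in m; the calibration is good to about 2 mm. A picture is of the moment at which its call begins: read the wrist's pose just before it. calibration takes no time and is no camera call; for the wrist camera it gives the pose at the moment of the call.
- sign_off(): hands the job in, once; it reports no verdict.
The state is a dict: "clock": time; "joint_positions": joint angles; "joint_velocities": joint speeds; "joint_torque": joint torques, N m; "tcp_pos": TCP position; "eef_rot": TCP orientation; "contact_force": force on the tool from outside, world axes, zero at the start; "wrist_torque": the same for the moment, N m; "gripper_width": finger opening in m.
Only numpy, scipy, OpenCV 4.12 (cv2) and the standard library are available. Lean on these libraries where they do the work, as an engineer would, in place of code of your own. Each camera call takes 0.05 s, during which the arm holds its last target. There are 200 camera calls.

## Task

Take the arbor with the orange drum out of the wooden rack and fit its tapered shank into the leaning spindle of the blue grinder head: feel gently for the position where the drive slot drops over the two dogs, push it firmly home for a moment, then let go so that it stays fully seated. Do not ram it against the dogs, and leave the other arbors and everything else on the bench where they are.

Things in the scene. Friction and masses are not known exactly. Their poses are not given: they have to be found in the camera images.
- orange_hub (a point): where to hold the arbor with the orange drum: on the axis of its square aluminium hub (28 x 28 across, 40 long), 15 below the hub's flat top and 25 above the drum. Axes: z along the arbor away from the shank tip (up, as it stands in the rack), y along the drive slot, x across it; the hub's faces look along x and y
- orange_seat (a point): same arbor and axes: centre of the flange underside, 55 below orange_hub, where the shank begins. The tapered steel shank is 28 in diameter here, 17 at its tip, 45 long. The drive slot crosses the whole flange underside along y, 14 wide and 7.5 deep
- orange_arbor: the whole arbor, 0.38 to 0.55 kg; origin and axes as orange_seat. Upwards from there: steel flange (diameter 58, 13 thick), orange drum (diameter 46, 17 long), hub (40 long)
- nose_face (a point): centre of the spindle's flat steel nose face (diameter 62), at the mouth of the taper bore (29.6 wide here, 50 deep, to suit the shank), about 195 above the bench. z points out of the bore, up and towards the robot, 30 degrees from vertical; y is level. Fully home, the flange lies flat on this face and orange_seat is at this point. The frame is fixed: it does not turn with the spindle
- dogs (a point): middle between the two brass drive dogs on the nose face, 6.5 above nose_face, same fixed axes. Each dog is 8.5 wide, 6.5 high, from radius 17.5 to 27.5. The line through them lies within 25 degrees either side of the y axis, turned about z; where is not measured: feel or look. The slot must match it within about 5 degrees, either way round; else the flange stops here, 6.5 short
- head: grinder head, fixed to the bench: dark base plate 220 x 150, two brackets and a blue motor (diameter 110) leaning 30 degrees, spindle nose on its upper end. Its spindle is braked: it does not turn under a light twist, only at about 2 N m. Origin under the base; the nose face centre is at x -50, y 0, z 195
- rack: fixed wooden rack block 90 x 290 x 60 high with three through holes (diameter 31) along its y axis, at -95, 0 and 95; an arbor hangs upright in each, flange on the block's top; which arbor is in which hole varies. Origin under its centre
- blue_arbor: arbor like the orange one but with a blue drum; leave it in the rack. Origin on its axis at the flange underside, z up
- black_arbor: arbor like the orange one but with a black drum; leave it in the rack. Origin on its axis at the flange underside, z up
- hammer: hammer with a wooden handle lying on the bench, about 300 long, along its x axis; a bystander
- wrench: steel wrench lying flat on the bench along its x axis; a bystander
- blank: flat steel knife blank, 220 x 28 x 4, lying on the bench, origin mid-length on the underside, x along it; a bystander
- scales: dark wooden handle block, 120 x 34 x 18, origin under its centre, x along it; a bystander
- tin: upright jar with a steel cap, diameter 60, height 75, origin under its centre; a bystander

How it is judged:
By the outcome, as a careful person would: the job done as asked, in the order asked, and still so for the second after the job is handed in, with the robot touching nothing.
It also fails if it takes over 58 s, if anything falls off the work surface, if the arm or the gripper's body presses on something with over 40 N, if the wrist force passes 120 N, or if a joint passes its speed limit or range.

## Working session

There is one attempt and no reset: what is moved stays moved. The work goes in short steps, Python scripts to look and compute and a tool call to move; the robot and the scene stay as the last step left them, time stands still between calls to the robot, and variables do not carry over. Pictures are saved under pics/ and viewed, about 8 in all and at most 12, crops included, and the job is handed in when it is done.

Besides the shell and the picture viewer there is one more tool, called after "Emit:" as a command line: name --pt "numbers of a row" for each row, then --argument value for the rest. drive_tool: Moves the arm, as the interface text tells. Its arguments: {"type":"object","properties":{"series":{"type":"array"}},"required":["series"]}

```bash
mkdir -p pics; ls; python3 - <<'E'
from workcell import r, viewer
import cv2
s=r.state(); print({k:s[k] for k in('clock','tcp_pos','eef_rot','gripper_width','contact_force')}, r.pinch_z)
for n in('side','top','wrist'):
    c=viewer.calibration(n); print(n,c)
for n in('side','top'):
    cv2.imwrite(f'pics/{n}0.png',viewer.capture(n)[:,:,::-1])
E
```

```text
pics
{'clock': 0.0, 'tcp_pos': array([0.2189395 , 0.61139283, 0.23030454]), 'eef_rot': array([ 1.71081534e-01,  9.85256427e-01, -9.32995768e-04, -1.07798642e-04]), 'gripper_width': 0.08555580854191575, 'contact_force': array([ 0.02333209, -0.50634655,  0.94165609])} 0.0187
side {'fovy': 48.65947091672375, 'cx': 329.90707998180017, 'cy': 243.96562035731662, 'view': array([[ 9.86427994e-01, -1.64194191e-01,  2.84386046e-04,
        -4.77904009e-01],
       [ 9.74206511e-02,  5.86665633e-01,  8.03948165e-01,
        -2.03865092e-01],
       [-1.32170458e-01, -7.93009270e-01,  5.94699309e-01,
        -1.31887715e+00],
       [ 0.00000000e+00,  0.00000000e+00,  0.00000000e+00,
         1.00000000e+00]])}
top {'fovy': 55.185394707589744, 'cx': 314.4980281795009, 'cy': 231.70316541603037, 'view': array([[ 0.01475432, -0.99987128,  0.00630281,  0.046394  ],
       [ 0.9851536 ,  0.01561483,  0.17096361, -0.50059674],
       [-0.17104002,  0.00368678,  0.98525718, -1.04445932],
       [ 0.        ,  0.        ,  0.        ,  1.        ]])}
wrist {'fovy': 65.87482969414924, 'cx': 314.61070075530495, 'cy': 241.13621616947358, 'view': array([[ 0.33656711,  0.94165582, -0.00262577, -0.64840175],
       [-0.89146698,  0.31772789, -0.32301025,  0.04221937],
       [-0.3033302 ,  0.11105541,  0.94639182, -0.38147776],
       [ 0.        ,  0.        ,  0.        ,  1.        ]])}
```

View pics/side0.png

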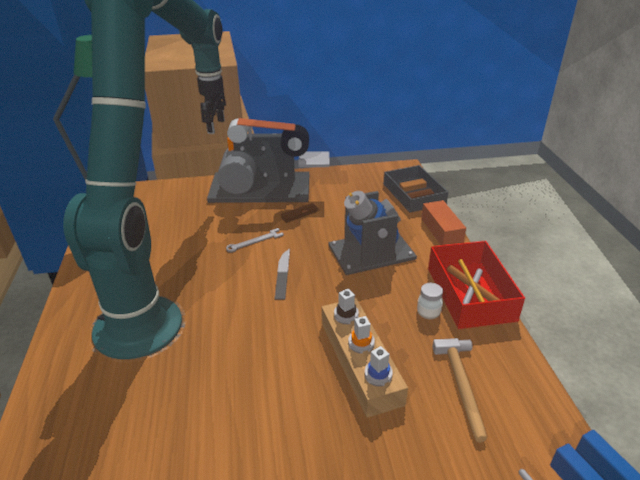

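View pics/top0.png

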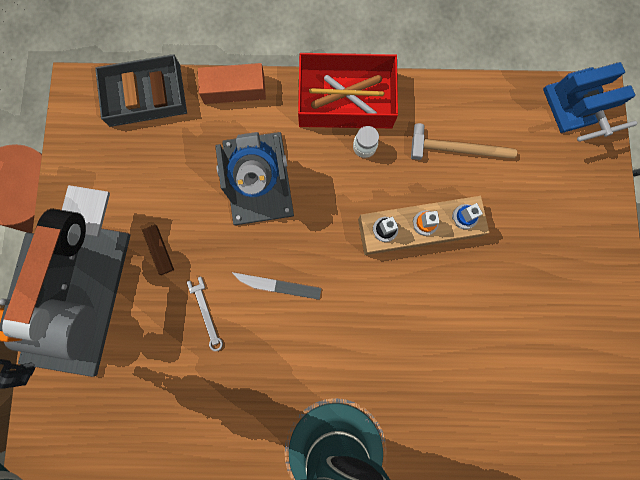

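```bash
python3 - <<'E'
import cv2,numpy as np
t=cv2.imread('pics/top0.png');s=cv2.imread('pics/side0.png')
f=lambda i,x,y:cv2.resize(i[y:y+60,x:x+80],(400,300),interpolation=cv2.INTER_CUBIC)
cv2.imwrite('pics/comp.png',np.vstack([np.hstack([f(t,390,190),f(t,215,145)]),np.hstack([f(s,322,305),f(s,330,180)])]))
E
```

```text
(no output)
```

View pics/comp.png

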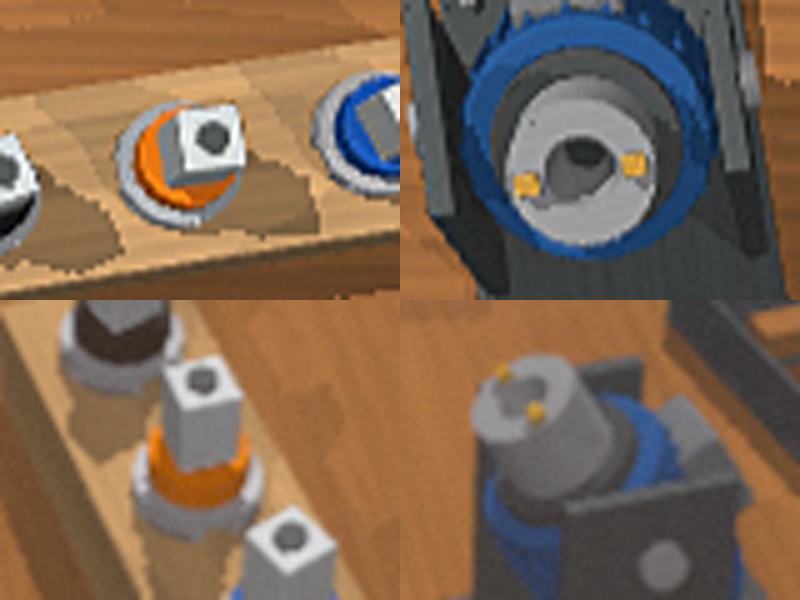

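```bash
cat >h.py <<'E'
import numpy as np
from scipy.optimize import least_squares
from scipy.spatial.transform import Rotation as R
from workcell import r, viewer
def proj(c,p):
    q=np.c_[np.atleast_2d(p),np.ones(len(np.atleast_2d(p)))]@c['view'].T
    f=240/np.tan(np.radians(c['fovy'])/2)
    return np.c_[c['cx']+f*q[:,0]/-q[:,2], c['cy']-f*q[:,1]/-q[:,2]]
def tri(obs,z=None):
    g=lambda p:np.concatenate([(proj(viewer.calibration(n) if isinstance(n,str) else n,p)-u).ravel() for n,u in obs]+([[(p[2]-z)*2000]] if z is not None else []))
    s=least_squares(g,[.6,0,.15]); return s.x,s.fun
E
python3 - <<'E'
from h import *
np.set_printoptions(precision=4,suppress=True)
P=lambda x,y,ox,oy:np.array([ox+(x-2)/5,oy+(y-2)/5])
tc=[P(*c,390,190) for c in[(176,110),(238,104),(245,166),(182,172)]]
sc=[P(*c,322,305) for c in[(165,66),(233,55),(243,98),(177,111)]]
print('hubtop',tri([('top',np.mean(tc,0)),('side',np.mean(sc,0))]),'z fixed',tri([('top',np.mean(tc,0)),('side',np.mean(sc,0))],.13)[0])
for n,C in(('top',tc),('side',sc)):
    Q=[tri([(n,c)],.13)[0][:2] for c in C]
    for i in range(4):
        d=Q[(i+1)%4]-Q[i]; print(n,np.linalg.norm(d),np.degrees(np.arctan2(d[1],d[0])))
# dogs
tops=[P(127,185,215,145),P(234,163,215,145)]; sides=[P(103,71,330,180),P(137,112,330,180)]
# match: left in top = +y ; in side far one = +y
D=[]
for a,b in zip(tops,sides):
    x,e=tri([('top',a),('side',b)]);D.append(x);print('dog',x,e)
D=np.array(D);print(D.mean(0),D[0]-D[1],np.linalg.norm(D[0]-D[1]))
# base plate corners bottom edge in top image (px from full view)
for u in[(238,219),(293,212),(234,222)]: print(tri([('top',np.array(u))],.01)[0])
E
```

```text
hubtop (array([ 0.5218, -0.202 ,  0.1296]), array([ 0.014 , -0.3023, -0.29  ,  0.0747])) z fixed [ 0.5217 -0.2021  0.13  ]
top 0.027533147402114846 -83.4555149050883
top 0.027799766135890587 -175.44800900004898
top 0.0278392117900767 96.42012957025477
top 0.027751727520761636 3.9162622958475253
side 0.030841686355810444 3.3553042649639884
side 0.02647240835544207 -93.42559323643896
side 0.029769405273555646 -174.30088365537557
side 0.02757937626777735 89.13733816735616
dog [0.5748 0.2094 0.2005] [ 0.0051 -0.0927 -0.1178  0.0353]
dog [0.5848 0.1658 0.2002] [ 0.001  -0.017  -0.021   0.0065]
[0.5798 0.1876 0.2004] [-0.01    0.0436  0.0002] 0.044755103586928906
[0.5342 0.2418 0.01  ]
[0.5539 0.1075 0.01  ]
[0.5265 0.2512 0.01  ]
```

Emit:
drive_tool --pt "1 0 0 -45 0" --pt "1 -20 -15 -90 -4" --pt "1 -60 -40 -110 -8" --pt "1 -100 -65 -110 -12" --pt "1 -140 -92 -110 -16" --pt "1 -180 -120 -110 -20" --pt "1 -220 -147 -110 -24" --pt "1 -260 -173 -110 -24" --pt "1 -300 -200 -110 -24" --pt "1 -322 -215 -110 -24"

```text
clock: 1.1
tcp_pos: [0.4521, 0.2963, 0.3407]
eef_rot: [-0.035, 0.999, -0.001, 0.0]
contact_force: [0.1, 0.9, 0.8]
gripper_width: 0.0855
```

Emit:
drive_tool --pt "1 -3 -49 0 0" --pt "1 -7 -98 0 0" --pt "1 -10 -147 0 0" --pt "1 -14 -196 0 0" --pt "1 -17 -245 5 0" --pt "1 -21 -294 10 0" --pt "1 -24 -342 20 0" --pt "1 -28 -390 30 0" --pt "1 -31 -437 45 0" --pt "1 -35 -484 60 0"

```text
clock: 2.1
tcp_pos: [0.5205, -0.186, 0.2817]
eef_rot: [-0.035, 0.999, -0.001, 0.0]
contact_force: [1.1, -0.5, -0.1]
gripper_width: 0.0858
```

Emit:
drive_tool --pt "1 0 -20 30 0" --pt "1 0 -20 60 0" --pt "1 0 -20 80 0" --pt "1 0 -20 80 0" --pt "1 0 -20 80 0" --pt "1 0 -20 80 0" --pt "1 0 -20 80 0" --pt "1 0 -20 80 0" --pt "1 0 -20 80 0" --pt "1 0 -20 80 0"

```text
clock: 3.1
tcp_pos: [0.5221, -0.2062, 0.2021]
eef_rot: [-0.035, 0.999, -0.001, 0.001]
contact_force: [-0.2, -0.9, 0.2]
gripper_width: 0.085
```

```bash
python3 - <<'E'
from h import *
import cv2,json
s=r.state();print(s['clock'],s['tcp_pos'],s['eef_rot'],s['joint_positions'])
c=viewer.calibration('wrist');np.save('pics/w1.npy',c,allow_pickle=True)
cv2.imwrite('pics/w1.png',viewer.capture('wrist')[:,:,::-1])
t=cv2.imread('pics/top0.png')[125:230,205:305]
cv2.imwrite('pics/head.png',cv2.resize(t,(570,600),interpolation=cv2.INTER_CUBIC))
E
```

```text
3.1 [ 0.52207502 -0.20616518  0.2020755 ] [-3.50461255e-02  9.99384527e-01 -1.43942119e-03  5.14961833e-04] [-0.06948223  0.36777333  0.48046057  1.87889578 -0.20429018  0.94134519
  2.14509885]
```

View pics/w1.png

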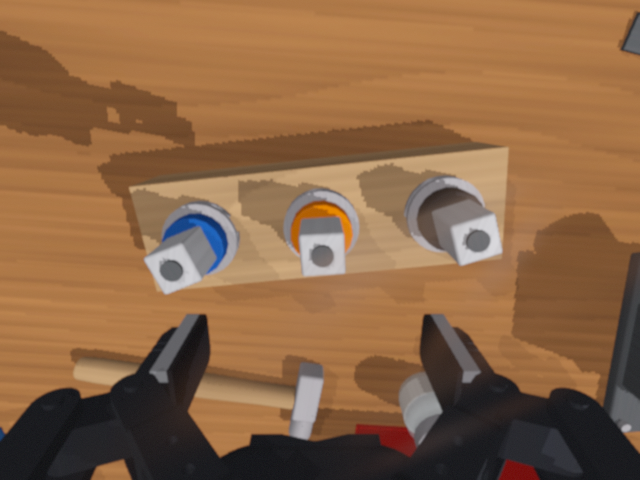

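View pics/head.png

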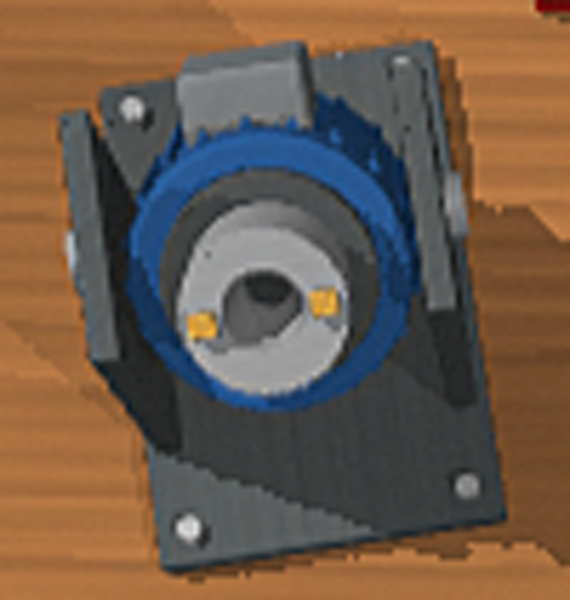

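```bash
python3 - <<'E'
import cv2,numpy as np
from h import *
np.set_printoptions(precision=4,suppress=True)
w=cv2.imread('pics/w1.png');s=cv2.imread('pics/side0.png')
f=lambda i,x,y,a,b:cv2.resize(i[y:y+b,x:x+a],(400,300),interpolation=cv2.INTER_LANCZOS4)
cv2.imwrite('pics/comp2.png',np.vstack([np.hstack([f(w,270,180,100,75),f(s,340,325,40,30)]),np.hstack([f(s,325,290,40,30),f(s,360,355,40,30)])]))
Q=[tri([('top',np.array([205+x/5.7,125+y/5.7]))],.012)[0][:2] for x,y in[(133,108),(188,527),(467,485),(401,66)]]
for i,j in((1,2),(0,1),(3,2),(0,3)):
    d=Q[i]-Q[j];print(i,j,np.linalg.norm(d),np.degrees(np.arctan2(d[1],d[0])))
print(np.mean(Q,0))
E
```

```text
1 2 0.12098073468100948 99.69797432551549
0 1 0.19106448666198758 9.76742343695406
3 2 0.19249517323009743 10.16861437156076
0 3 0.11963962604737481 100.3801077404437
[0.6422 0.1986]
```

View pics/comp2.png

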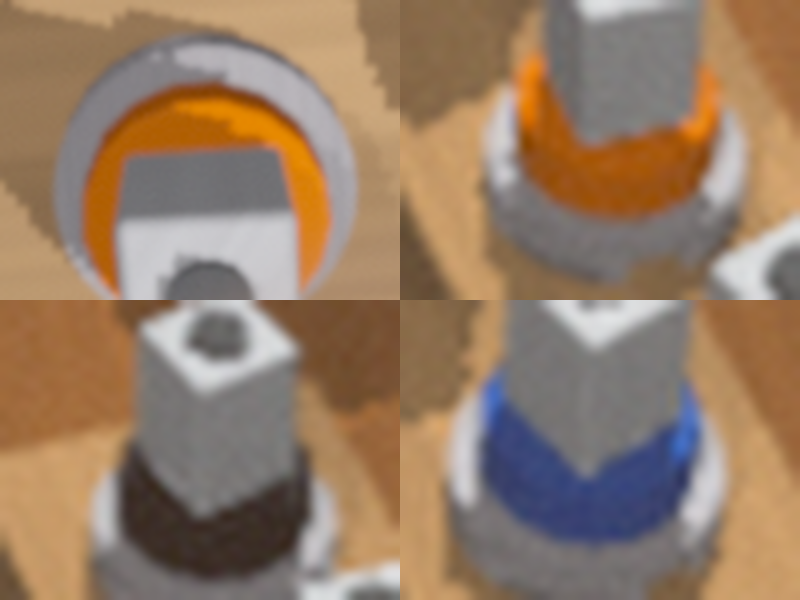

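Emit:
drive_tool --pt "1 0 4 20 -1" --pt "1 0 4 50 -1" --pt "1 0 4 75 -1" --pt "1 0 4 95 -1" --pt "1 0 4 104 -1" --pt "1 0 4 106 -1" --pt "-1 0 4 106 -1" --pt "-1 0 4 106 -1" --pt "-1 0 4 106 -1" --pt "-1 0 4 106 -1"

```text
clock: 4.15
tcp_pos: [0.5223, -0.2024, 0.0967]
eef_rot: [-0.044, 0.999, -0.001, 0.001]
contact_force: [0.3, -1.6, 0.0]
gripper_width: 0.0281
```

Emit:
drive_tool --pt "-1 0 0 0 0" --pt "-1 0 0 0 0" --pt "-1 0 0 -5 0" --pt "-1 0 0 -15 0" --pt "-1 0 0 -35 0" --pt "-1 0 0 -60 0" --pt "-1 0 0 -90 0" --pt "-1 0 0 -130 0" --pt "-1 0 0 -170 0" --pt "-1 0 0 -210 0"

```text
clock: 5.15
tcp_pos: [0.5211, -0.2019, 0.3087]
eef_rot: [-0.043, 0.999, -0.001, 0.001]
contact_force: [1.2, -0.8, -4.0]
gripper_width: 0.0274
```

```bash
python3 - <<'E'
from h import *
import cv2
s=r.state();print({k:np.round(s[k],4) for k in s})
np.set_printoptions(precision=2,suppress=True)
seat=np.array([.5217,-.2021,.0635]);a=np.radians(5.3)
print('pred notch',proj(viewer.calibration('side'),seat+.029*np.array([np.sin(a),-np.cos(a),0])))
E
```

```text
{'clock': np.float64(5.15), 'joint_positions': array([-0.1159,  0.2471,  0.5123,  1.77  , -0.1295,  1.1554,  2.0933]), 'joint_velocities': array([-0.121 , -0.3841,  0.0823, -0.4891,  0.2377,  0.8147, -0.201 ]), 'joint_torque': array([  1.1074, -38.2496,   3.9193, -25.7916,  -0.1154,  -0.6592,
         0.1942]), 'tcp_pos': array([ 0.5211, -0.2019,  0.3087]), 'eef_rot': array([-4.340e-02,  9.991e-01, -1.400e-03,  9.000e-04]), 'contact_force': array([ 1.1886, -0.7714, -3.9952]), 'wrist_torque': array([-0.0179, -0.1118, -0.046 ]), 'gripper_width': np.float64(0.0274)}
pred notch [[365.06 351.85]]
```

Emit:
drive_tool --pt "-1 -10 25 -10 0" --pt "-1 -40 55 -20 0" --pt "-1 -75 90 -20 0" --pt "-1 -110 125 -20 0" --pt "-1 -145 160 -20 0" --pt "-1 -180 190 -20 0" --pt "-1 -220 220 -20 0" --pt "-1 -260 250 -20 0" --pt "-1 -300 275 -20 0" --pt "-1 -340 290 -20 0"

```text
clock: 6.15
tcp_pos: [0.835, 0.1209, 0.3285]
eef_rot: [-0.045, 0.999, -0.001, 0.001]
contact_force: [1.0, 0.1, -3.4]
gripper_width: 0.0272
```

Emit:
drive_tool --pt "-1 -20 0 0 0" --pt "-1 -40 4 0 0" --pt "-1 -60 6 0 0" --pt "-1 -80 8 0 0" --pt "-1 -100 10 0 0" --pt "-1 -120 12 0 0" --pt "-1 -140 14 0 0" --pt "-1 -150 15 0 0" --pt "-1 -150 15 0 0" --pt "-1 -150 15 0 0"

```text
clock: 7.15
tcp_pos: [0.9296, 0.1407, 0.3161]
eef_rot: [-0.045, 0.999, -0.003, 0.011]
contact_force: [-0.0, 0.8, -3.1]
gripper_width: 0.027
```

```bash
cat >>h.py <<'E'
np.set_printoptions(precision=4,suppress=True)
def st():
    s=r.state();M=R.from_quat(s['eef_rot']).as_matrix();z=M[:,2]
    print('t',s['clock'],'tcp',s['tcp_pos'],'z',z,'tilt',np.degrees(np.arccos(-z[2])),'az',np.degrees(np.arctan2(z[1],z[0])),'yyaw',np.degrees(np.arctan2(M[1,1],M[0,1])),M[:,1])
    print('j',s['joint_positions'],'F',s['contact_force'],'T',s['wrist_torque'],'w',s['gripper_width'])
    return s,M
E
python3 -c "
from h import *
st()"
```

```text
t 7.15 tcp [0.9296 0.1407 0.3161] z [ 0.0231 -0.0057 -0.9997] tilt 1.3640695452699116 az -13.910182245046807 yyaw 95.16677599118185 [-0.0901  0.9959 -0.0078]
j [-0.3231  1.213   1.3884  0.2785 -1.2892  1.8421  1.6263] F [-0.0431  0.8113 -3.0976] T [ 0.1094  0.0585 -0.0054] w 0.027025104821675316
```

```bash
cat >>h.py <<'E'
N=np.array([.5832,.1882,.195]);hx=np.array([np.cos(np.radians(10)),np.sin(np.radians(10)),0]);hy=np.array([-hx[1],hx[0],0]);up=np.array([0,0,1.])
def W(u,w,v): return N+(u*hx+w*hy+v*up)/1000
def toG(M,s,u,w,v):
    "tool-frame shift in mm bringing grasp point to (u,w,v) mm about nose"
    G=s['tcp_pos']-.0187*M[:,2]; return (M.T@(W(u,w,v)-G))*1000
def Guwv(M,s):
    d=(s['tcp_pos']-.0187*M[:,2]-N)*1000;return np.array([d@hx,d@hy,d@up])
E
python3 -c "
from h import *
s,M=st();print(Guwv(M,s));t=np.array([0,0,40]);tip=-(81.3+18.7)*M[:,2]*1
g=np.array([tip@hx,tip@hy,tip@up])+t;print(g,toG(M,s,*g))"
```

```text
t 7.15 tcp [0.9296 0.1407 0.3161] z [ 0.0231 -0.0057 -0.9997] tilt 1.3640695452699116 az -13.910182245046807 yyaw 95.16677599118185 [-0.0901  0.9959 -0.0078]
j [-0.3231  1.213   1.3884  0.2785 -1.2892  1.8421  1.6263] F [-0.0431  0.8113 -3.0976] T [ 0.1094  0.0585 -0.0054] w 0.027025104821675316
[ 332.4357 -106.7565  139.8092]
[ -2.1762   0.9648 139.9717] [342.394   79.1417  -8.4837]
```

Emit:
drive_tool --pt "-1 20 4 -15 0" --pt "-1 60 12 -25 -1" --pt "-1 105 22 -25 -2" --pt "-1 150 33 -25 -3" --pt "-1 195 44 -25 -4" --pt "-1 240 55 -25 -5" --pt "-1 280 65 -25 -6" --pt "-1 320 74 -20 -7" --pt "-1 342 79 -12 -7" --pt "-1 342 79 -8 -7"

```text
clock: 8.15
tcp_pos: [0.5779, 0.1924, 0.3141]
eef_rot: [-0.109, 0.994, -0.0, 0.008]
contact_force: [-0.0, 0.6, -3.8]
gripper_width: 0.0272
```

```bash
python3 -c "
from h import *
import cv2
s,M=st();print(Guwv(M,s))
I={n:viewer.capture(n)[:,:,::-1] for n in('top','side')}
z=M[:,2];tip=s['tcp_pos']+.0813*z
out=[]
for n in I:
    c=viewer.calibration(n);print(n,'pred tip',proj(c,tip),'nose',proj(c,N),'dogs',proj(c,W(-3.25,0,5.6)))
    x,y=(215,130) if n=='top' else (320,140)
    out.append(cv2.resize(I[n][y:y+100,x:x+66],(400,600),interpolation=cv2.INTER_CUBIC))
cv2.imwrite('pics/app.png',np.hstack(out))"
```

```text
t 8.15 tcp [0.5779 0.1924 0.3141] z [ 0.0167  0.0014 -0.9999] tilt 0.9608812559360908 az 4.765688994743695 yyaw 102.45964982854207 [-0.2158  0.9764 -0.0022]
j [-1.2927  0.7708  1.5159  1.6806 -0.7826  1.4385  2.1046] F [-0.0254  0.5807 -3.8142] T [0.0377 0.0145 0.0086] w 0.027165144670359433
[ -4.7524   5.0896 137.8193]
top pred tip [[246.0786 174.9326]] nose [[250.809  178.5011]] dogs [[250.6688 179.2308]]
side pred tip [[353.2515 186.4641]] nose [[354.6176 199.35  ]] dogs [[353.5495 197.781 ]]
```

View pics/app.png

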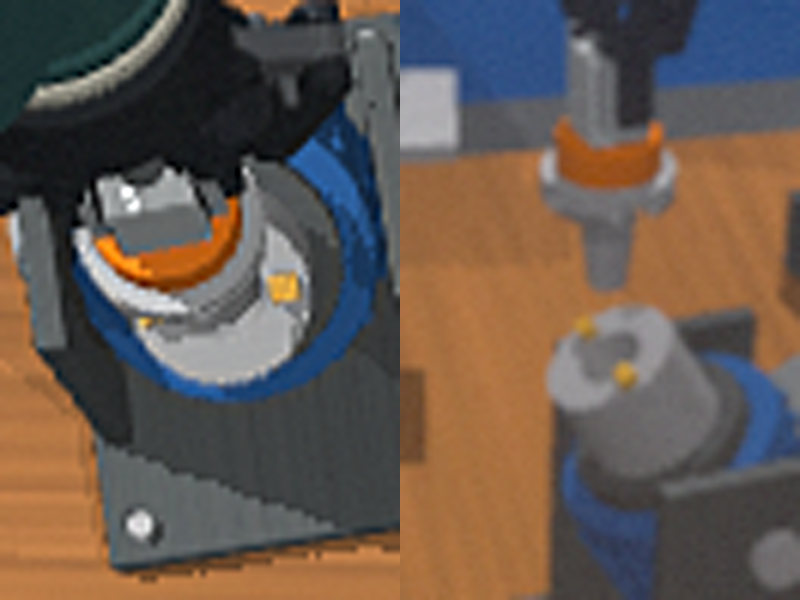

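Emit:
drive_tool --pt "-1 -2 -3 0 0" --pt "-1 -3 -5 5 0" --pt "-1 -3 -5 15 0" --pt "-1 -3 -5 25 0" --pt "-1 -3 -5 32 0" --pt "-1 -3 -5 38 0" --pt "-1 -3 -5 42 0" --pt "-1 -3 -5 45 0" --pt "-1 -3 -5 47 0" --pt "-1 -3 -5 47 0"

```text
clock: 9.25
tcp_pos: [0.5848, 0.187, 0.2674]
eef_rot: [-0.108, 0.994, -0.002, 0.009]
contact_force: [-5.2, 1.5, -3.9]
gripper_width: 0.0272
```

```bash
python3 -c "
from h import *
s,M=st();print(Guwv(M,s))
for g in [(-10,.2,87.5),(-21,.2,82),(-31,0.2,76.5),(-43,.2,68)]: print(toG(M,s,*g))"
```

```text
t 9.25 tcp [0.5848 0.187  0.2674] z [ 0.0176 -0.0013 -0.9998] tilt 1.0119041265258648 az -4.108440324731606 yyaw 102.38058826531292 [-0.2144  0.9767 -0.005 ]
j [-1.2582  0.8144  1.4649  1.7252 -0.8313  1.3713  2.1414] F [-5.2253  1.5002 -3.8648] T [ 0.3009  1.3782 -0.0367] w 0.02716768554031331
[ 1.011  -1.4108 91.1196]
[10.9942  2.0849  3.4235]
[22.0762  2.5693  8.7342]
[32.1592  3.0123 14.0621]
[44.291   3.5533 22.3552]
```

Emit:
drive_tool --pt "-1 2 1 0 0" --pt "-1 5 2 1 0" --pt "-1 8 2 2 0" --pt "-1 11 2 3 0" --pt "-1 14 2 5 0" --pt "-1 17 2 6 0" --pt "-1 20 2 8 0" --pt "-1 22 2 9 0" --pt "-1 22 2 9 0" --pt "-1 22 2 9 0"

```text
clock: 10.25
tcp_pos: [0.5668, 0.1852, 0.2611]
eef_rot: [-0.108, 0.994, -0.001, 0.014]
contact_force: [5.3, 2.5, 5.7]
gripper_width: 0.0272
```

```bash
python3 -c "
from h import *
import cv2
s,M=st();print(Guwv(M,s))
I=viewer.capture('side')[:,:,::-1]
cv2.imwrite('pics/arc1.png',cv2.resize(I[140:215,320:400],(640,600),interpolation=cv2.INTER_CUBIC))
for g in [(-31,0.2,76.5),(-43,.2,68)]: print(toG(M,s,*g))"
```

```text
t 10.25 tcp [0.5668 0.1852 0.2611] z [ 0.0283  0.0011 -0.9996] tilt 1.6214877496214353 az 2.1868533942361554 yyaw 102.43981540190971 [-0.2154  0.9765 -0.005 ]
j [-1.3029  0.7932  1.4797  1.784  -0.8239  1.3313  2.149 ] F [5.3281 2.474  5.6716] T [ 0.8261 -1.7023  0.0279] w 0.02718693413391295
[-17.218   -0.0488  84.8115]
[13.9849  0.8772  7.9208]
[26.2059  1.4308 16.081 ]
```

View pics/arc1.png

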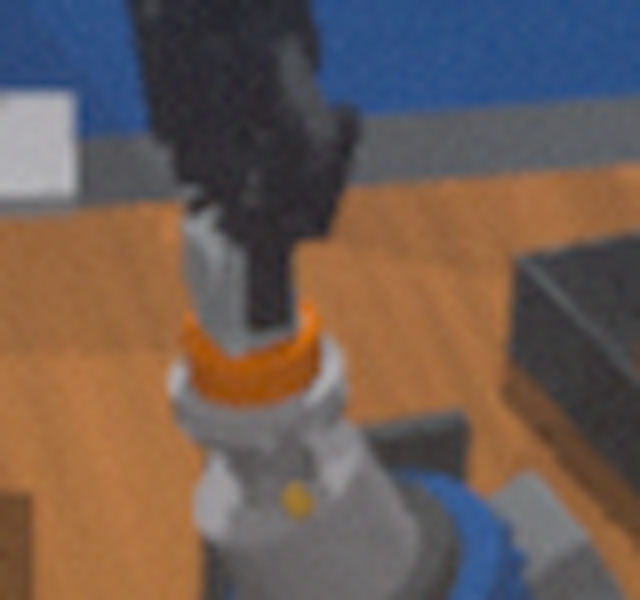

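Emit:
drive_tool --pt "-1 4 0 2 0" --pt "-1 8 0 4 0" --pt "-1 12 1 6 0" --pt "-1 16 1 8 0" --pt "-1 20 1 11 0" --pt "-1 24 1 14 0" --pt "-1 28 1 16 0" --pt "-1 30 1 16 0" --pt "-1 30 1 16 0" --pt "-1 30 1 16 0"

```text
clock: 11.3
tcp_pos: [0.5403, 0.1799, 0.246]
eef_rot: [-0.108, 0.994, -0.001, 0.018]
contact_force: [5.3, 1.3, 1.1]
gripper_width: 0.0269
```

```bash
python3 -c "
from h import *
s,M=st();print(Guwv(M,s))
for g in [(-43,0.2,68),(-47,.2,68)]: print(toG(M,s,*g))"
```

```text
t 11.3 tcp [0.5403 0.1799 0.246 ] z [ 0.0354  0.0017 -0.9994] tilt 2.03043572106027 az 2.7057418395290744 yyaw 102.44399526982312 [-0.2155  0.9765 -0.006 ]
j [-1.3577  0.7664  1.4912  1.8692 -0.8143  1.2707  2.1607] F [5.3386 1.3344 1.0559] T [ 0.4278 -1.6747 -0.0173] w 0.02690617705067142
[-44.3389  -0.671   69.6761]
[-1.3156  0.8231  1.7181]
[2.6783 0.9937 1.5776]
```

```bash
python3 -c "
from h import *
s,M=st()
for g in [(-42,0.2,63),(-36.5,.2,57)]: print(toG(M,s,*g))"
```

```text
t 11.3 tcp [0.5403 0.1799 0.246 ] z [ 0.0354  0.0017 -0.9994] tilt 2.03043572106027 az 2.7057418395290744 yyaw 102.44399526982312 [-0.2155  0.9765 -0.006 ]
j [-1.3577  0.7664  1.4912  1.8692 -0.8143  1.2707  2.1607] F [5.3386 1.3344 1.0559] T [ 0.4278 -1.6747 -0.0173] w 0.02690617705067142
[-2.1395  0.8105  6.7502]
[-7.4216  0.6119 12.9397]
```

Emit:
drive_tool --pt "-1 1 1 1 0" --pt "-1 1 1 3 0" --pt "-1 0 1 4 0" --pt "-1 -1 1 6 0" --pt "-1 -3 1 8 0" --pt "-1 -4 1 10 0" --pt "-1 -6 1 11 0" --pt "-1 -7 1 13 0" --pt "-1 -7 1 13 0" --pt "-1 -7 1 13 0"

```text
clock: 12.3
tcp_pos: [0.5487, 0.1823, 0.2337]
eef_rot: [-0.108, 0.994, -0.001, 0.019]
contact_force: [5.9, -0.2, 3.5]
gripper_width: 0.0273
```

```bash
python3 -c "
from h import *
import cv2
s,M=st();g=Guwv(M,s);print(g,'s',-.5*g[0]+.866*g[2]-55,'perp',.866*g[0]+.5*g[2])
I=viewer.capture('side')[:,:,::-1];J=viewer.capture('top')[:,:,::-1]
f=lambda I,x,y:cv2.resize(I[y:y+90,x:x+60],(400,600),interpolation=cv2.INTER_CUBIC)
cv2.imwrite('pics/ins1.png',np.hstack([f(I,325,140),f(J,220,135)]))"
```

```text
t 12.3 tcp [0.5487 0.1823 0.2337] z [ 0.0388  0.0016 -0.9992] tilt 2.2254387162961087 az 2.384421680205947 yyaw 102.42852315432403 [-0.2152  0.9765 -0.0068]
j [-1.3341  0.7828  1.4618  1.8636 -0.8345  1.2535  2.1649] F [ 5.915  -0.2359  3.475 ] T [ 0.1412 -1.8774  0.0036] w 0.02732673760016851
[-35.7024   0.2886  57.3859] s 12.547407144334684 perp -2.225358373423667
```

View pics/ins1.png

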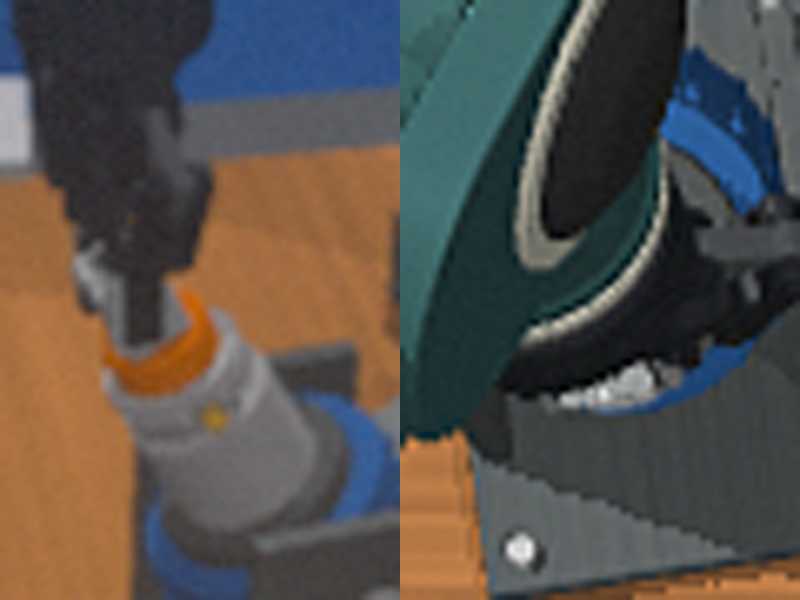

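Emit:
drive_tool --pt "-1 -0.5 0 1 0" --pt "-1 -1 0 2 0" --pt "-1 -2 0 3 0" --pt "-1 -2.5 0 4 0" --pt "-1 -3 0 4.5 0" --pt "-1 -3.5 0 5 0" --pt "-1 -4 0 5.5 0" --pt "-1 -4.3 0 6 0" --pt "-1 -4.7 0 6.5 0" --pt "-1 -4.7 0 6.5 0"

```text
clock: 13.4
tcp_pos: [0.5537, 0.1832, 0.2273]
eef_rot: [-0.108, 0.994, -0.001, 0.019]
contact_force: [4.1, -0.8, 4.3]
gripper_width: 0.0271
```

```bash
cat >>h.py <<'E'
def rep():
    s,M=st();g=Guwv(M,s);F=s['contact_force'];n=-.5*hx+.866*up;e=.866*hx+.5*up
    print(g,'s',-.5*g[0]+.866*g[2]-55,'perp',.866*g[0]+.5*g[2],'Fn',F@n,'Fe',F@e,'Fw',F@hy)
    return s,M
E
python3 -c "
from h import *
rep()"
```

```text
t 13.4 tcp [0.5537 0.1832 0.2273] z [ 0.039   0.0012 -0.9992] tilt 2.238263519021691 az 1.8262393848272578 yyaw 102.41760445154507 [-0.215   0.9766 -0.0072]
j [-1.3194  0.7928  1.4462  1.8582 -0.8451  1.2472  2.1676] F [ 4.0597 -0.7994  4.3308] T [-0.1161 -1.5491 -0.0862] w 0.027081839482474664
[-30.6927   0.2759  51.0031] s 4.515044822869875 perp -1.0783678408641286 Fn 1.8208502040330636 Fe 5.5074325866496565 Fw -1.492163975213649
```

Emit:
drive_tool --pt "-1 -0.3 0 0.5 0" --pt "-1 -0.6 0 1 0" --pt "-1 -0.9 0 1.5 0" --pt "-1 -1.2 0 2 0" --pt "-1 -1.5 0 2.5 0" --pt "-1 -1.7 0 3 0" --pt "-1 -1.9 0 3.5 0" --pt "-1 -2.1 0 4 0" --pt "-1 -2.1 0 4 0" --pt "-1 -2.1 0 4 0"

```text
clock: 14.4
tcp_pos: [0.5545, 0.1833, 0.2249]
eef_rot: [-0.108, 0.994, -0.001, 0.018]
contact_force: [-7.5, -0.6, 20.7]
gripper_width: 0.0274
```

```bash
python3 -c "
from h import *
rep()"
```

```text
t 14.4 tcp [0.5545 0.1833 0.2249] z [ 0.0356  0.0027 -0.9994] tilt 2.0431103297602817 az 4.264295214671448 yyaw 102.4162552188433 [-0.215   0.9766 -0.0051]
j [-1.3131  0.7964  1.4407  1.8563 -0.849   1.2488  2.1698] F [-7.4982 -0.6227 20.6877] T [-0.1276  0.6075 -0.0193] w 0.027356375439346887
[-29.7956   0.2102  48.6307] s 2.012003525556892 perp -1.4875751602907492 Fn 21.66176610540527 Fe 3.8554194003588425 Fw 0.6887592417317853
```

```bash
python3 -c "
from h import *
import cv2
I=viewer.capture('side')[:,:,::-1]
cv2.imwrite('pics/fit1.png',cv2.resize(I[170:215,325:385],(800,600),interpolation=cv2.INTER_CUBIC))
c=viewer.calibration('side')
for k in range(2):
  n=W(-.5*1000/1000,0,.866);n=(-.5*hx+.866*up)
  for a in(0,6.5):
    A=N+n*a/1000;print('flange bottom pts',a,[(proj(c,A+.029*d)[0]-[325,170])*13.33 for d in(-hy,-(.866*hx+.5*up),(-hy-(.866*hx+.5*up))/2**.5)])
  break
"
```

```text
flange bottom pts 0 [array([448.5015, 463.7217]), array([277.2658, 474.2195]), array([348.5082, 501.5554])]
flange bottom pts 6.5 [array([434.2066, 442.5716]), array([262.704 , 453.4544]), array([333.9932, 480.6351])]
```

View pics/fit1.png

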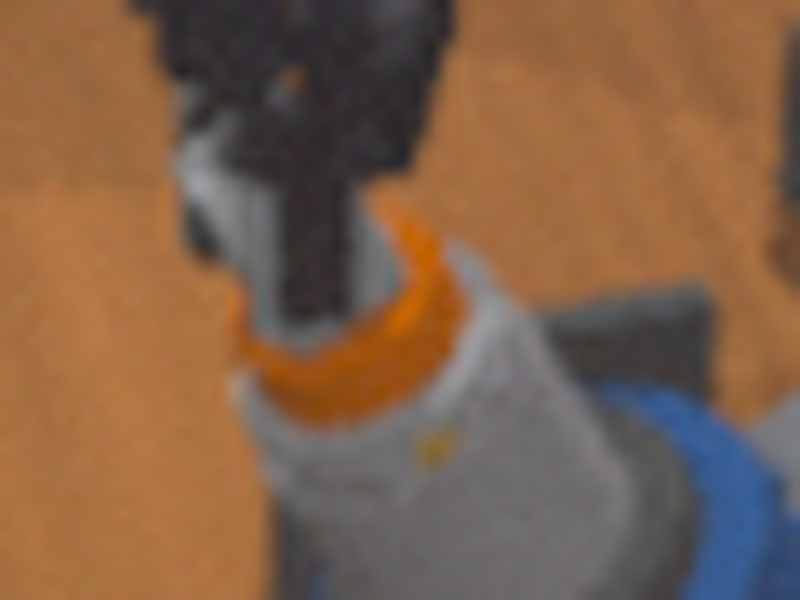

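Emit:
drive_tool --pt "-1 -1 0 2 0" --pt "-1 -1.3 0 2.5 0" --pt "-1 -1.6 0 3 0" --pt "-1 -1.9 0 3.5 0" --pt "-1 -2.2 0 4 0" --pt "-1 -2.5 0 4.5 0" --pt "-1 -2.8 0 5 0" --pt "-1 -2.8 0 5 0" --pt "-1 -2.8 0 5 0" --pt "-1 -2.8 0 5 0"

```text
clock: 15.45
tcp_pos: [0.5535, 0.1833, 0.2232]
eef_rot: [-0.108, 0.994, 0.001, 0.013]
contact_force: [-23.0, 0.9, 40.9]
gripper_width: 0.0277
```

```bash
python3 -c "
from h import *
rep()"
```

```text
t 15.45 tcp [0.5535 0.1833 0.2232] z [ 0.0256  0.0058 -0.9997] tilt 1.5031760255781843 az 12.671926473075159 yyaw 102.4199650724389 [-0.2151  0.9766  0.0001]
j [-1.3059  0.7982  1.435   1.8537 -0.85    1.2571  2.1714] F [-23.0076   0.9246  40.934 ] T [-0.4638  3.5971 -0.144 ] w 0.027742186170058674
[-30.5866   0.3011  46.9392] s 0.9426400743333048 perp -3.018385706584052 Fn 46.69756237142598 Fe 0.9841661342191905 Fw 4.905821696362741
```

Emit:
drive_tool --pt "-1 -2 0 3.5 0" --pt "-1 -2.5 0 4.5 0" --pt "-1 -3 0 5 0" --pt "-1 -3.3 0 5.7 0" --pt "-1 -3.5 0 6 0" --pt "-1 -3.5 0 6 0" --pt "-1 -3.5 0 6 0" --pt "-1 -3.5 0 6 0" --pt "-1 -3.5 0 6 0" --pt "-1 -3.5 0 6 0"

```text
clock: 16.45
tcp_pos: [0.5534, 0.1833, 0.2229]
eef_rot: [-0.108, 0.994, 0.004, 0.008]
contact_force: [-29.4, -0.1, 57.5]
gripper_width: 0.0274
```

```bash
python3 -c "
from h import *
rep()"
```

```text
t 16.45 tcp [0.5534 0.1833 0.2229] z [ 0.0159  0.01   -0.9998] tilt 1.0758010512324077 az 32.199970888133315 yyaw 102.43910358800485 [-0.2154  0.9765  0.0063]
j [-1.2971  0.7986  1.4295  1.8483 -0.85    1.2675  2.1726] F [-29.4287  -0.1177  57.5421] T [-0.5759  4.9738 -0.0636] w 0.027381883905971627
[-30.555    0.1806  46.6324] s 0.6611591454180399 perp -3.1444372725783367 Fn 64.33255149166828 Fe 3.655250811581059 Fw 4.99428981076119
```

Emit:
drive_tool --pt "-1 0 0 0 0" --pt "-1 0 0 0 0" --pt "1 0 0 0 0" --pt "1 0 0 0 0" --pt "1 0 0 0 0" --pt "1 0 0 0 0" --pt "1 0 0 0 0" --pt "1 0 0 -5 0" --pt "1 0 0 -25 0" --pt "1 0 0 -50 0"

```text
clock: 17.45
tcp_pos: [0.5523, 0.1825, 0.2741]
eef_rot: [-0.108, 0.994, 0.004, 0.008]
contact_force: [-0.0, 0.4, 0.4]
gripper_width: 0.0854
```

Emit:
drive_tool --pt "1 0 0 -30 0" --pt "1 30 0 -70 0" --pt "1 70 0 -90 0" --pt "1 110 0 -100 0" --pt "1 120 -30 -100 0" --pt "1 120 -70 -100 0" --pt "1 120 -110 -100 0" --pt "1 120 -150 -100 0" --pt "1 120 -180 -100 0" --pt "1 120 -180 -100 0"

```text
clock: 18.45
tcp_pos: [0.4733, -0.0265, 0.3713]
eef_rot: [-0.103, 0.995, 0.006, 0.008]
contact_force: [-0.3, -1.0, -0.4]
gripper_width: 0.0854
```

```bash
python3 -c "
from h import *
import cv2
st()
I=viewer.capture('side')[:,:,::-1];J=viewer.capture('top')[:,:,::-1]
cv2.imwrite('pics/sidefin.png',I)
f=lambda I,x,y:cv2.resize(I[y:y+90,x:x+60],(400,600),interpolation=cv2.INTER_CUBIC)
cv2.imwrite('pics/fin.png',np.hstack([f(I,325,150),f(J,220,135)]))
n=-.5*hx+.866*up
for nm,(x,y) in(('side',(325,150)),('top',(220,135))):
  c=viewer.calibration(nm)
  for a in(0,6.5): print(nm,a,'hubtop',(proj(c,N+n*(70+a)/1000)[0]-[x,y])*6.667+([400,0] if nm=='top' else [0,0]))
"
```

```text
t 18.45 tcp [ 0.4733 -0.0265  0.3713] z [ 0.0152  0.013  -0.9998] tilt 1.1464961111459613 az 40.415939525682354 yyaw 101.77341131543888 [-0.204   0.9789  0.0096]
j [-1.5459 -0.2675  1.3771  1.8956  0.2627  1.2903  1.5306] F [-0.3342 -1.0185 -0.3673] T [0.0413 0.0175 0.009 ] w 0.08539541908165987
side 0 hubtop [118.5135 212.3246]
side 6.5 hubtop [110.9189 201.099 ]
top 0 hubtop [594.5244 345.6273]
top 6.5 hubtop [593.4319 351.2114]
```

View pics/fin.png

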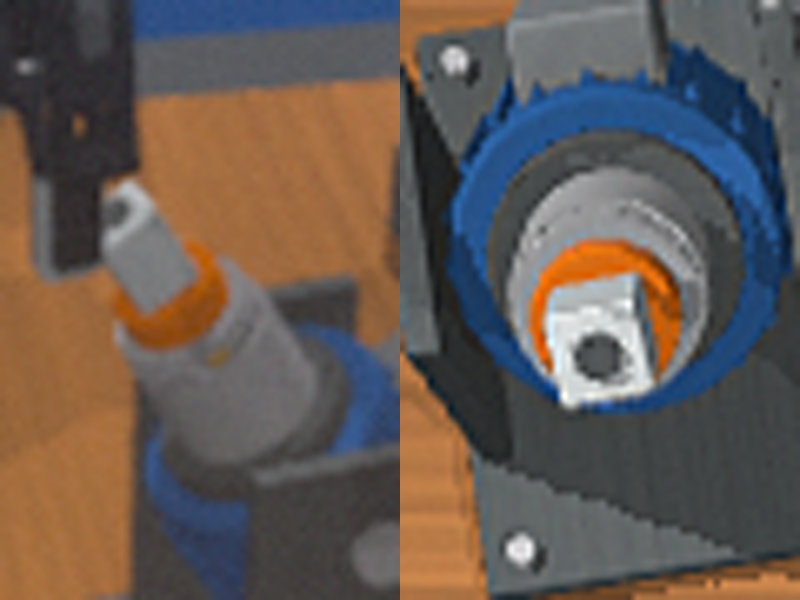

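```bash
python3 -c "
from h import *
n=-.5*hx+.866*up;e=.866*hx+.5*up
for us,ut in(((118,210),(600,352)),((120,209),(601,352))):
  p,f=tri([('side',np.array([325+us[0]/6.667,150+us[1]/6.667])),('top',np.array([220+(ut[0]-400)/6.667,135+ut[1]/6.667]))])
  d=(p-N)*1000;print(p,f,'n,e,w',d@n,d@e,d@hy)
"
```

```text
[0.547  0.1802 0.2575] [-0.4324  0.1259  0.0178 -0.3318] n,e,w 72.6863708414569 -0.8127792806877743 -1.6076691438787893
[0.5472 0.1798 0.258 ] [-0.6338  0.1847  0.0261 -0.4864] n,e,w 73.01940232747594 -0.47862945238612653 -1.9920015016631436
```

Emit:
drive_tool --pt "1 -15 0 -5 8" --pt "1 -40 10 -10 16" --pt "1 -70 30 -10 25" --pt "1 -100 55 -10 33" --pt "1 -125 80 -10 42" --pt "1 -150 105 -10 50" --pt "1 -170 130 -10 59" --pt "1 -190 155 -10 67" --pt "1 -205 175 -10 75" --pt "1 -211 186 -5 83"

```text
clock: 19.55
tcp_pos: [0.5085, 0.1466, 0.416]
eef_rot: [0.573, 0.819, 0.026, 0.017]
contact_force: [0.5, -0.4, -0.2]
gripper_width: 0.0852
```

Emit:
drive_tool --pt "1 0 0 0 8" --pt "1 0 0 0 17" --pt "1 0 0 0 25" --pt "1 0 0 0 34" --pt "1 0 0 0 42" --pt "1 0 0 0 51" --pt "1 0 0 0 59" --pt "1 0 0 0 68" --pt "1 0 0 0 76" --pt "1 0 0 0 85"

```text
clock: 20.55
tcp_pos: [0.5081, 0.1477, 0.4162]
eef_rot: [0.976, 0.218, 0.03, -0.004]
contact_force: [-0.1, -0.4, -0.1]
gripper_width: 0.0853
```

```bash
python3 -c "
from h import *
s,M=st();print(toG(M,s,60,0,104))"
```

```text
t 20.55 tcp [0.5081 0.1477 0.4162] z [ 0.0572  0.0219 -0.9981] tilt 3.51090412283827 az 20.957194924525908 yyaw -64.8548835024276 [ 0.4249 -0.9052  0.0045]
j [-2.0975 -0.3039  1.5447  1.7408  0.3223  1.3569 -1.7373] F [-0.0516 -0.4364 -0.1437] T [-0.0543  0.0405 -0.018 ] w 0.08533293231933518
[135.7035  10.4083 144.5121]
```

Emit:
drive_tool --pt "1 20 2 0 2" --pt "1 45 4 0 5" --pt "1 70 6 0 8" --pt "1 95 8 0 10" --pt "1 120 10 0 12" --pt "1 136 10 10 14" --pt "1 136 10 35 14" --pt "1 136 10 65 14" --pt "1 136 10 95 14" --pt "1 136 10 115 14"

```text
clock: 21.55
tcp_pos: [0.5081, 0.1577, 0.3871]
eef_rot: [0.994, 0.098, 0.047, -0.011]
contact_force: [0.3, -0.1, 0.5]
gripper_width: 0.0852
```

```bash
python3 -c "
from h import *
import cv2
s,M=st();print(toG(M,s,60,0,104))
c=viewer.calibration('wrist');I=viewer.capture('wrist')[:,:,::-1];cv2.imwrite('pics/wfin.png',I)
n=-.5*hx+.866*up;e=.866*hx+.5*up
for a in(0,6.5): print(a,'flange far bottom',proj(c,N+n*a/1000+.029*e)[0],'nose far rim',proj(c,N+.031*e)[0],'top rim',proj(c,N+n*(a+13)/1000+.029*e)[0])
print(proj(c,N)); np.save('pics/wfin.npy',c,allow_pickle=True)"
```

```text
t 21.55 tcp [0.5081 0.1577 0.3871] z [ 0.0904  0.0317 -0.9954] tilt 5.497362977648131 az 19.309625094992512 yyaw -78.74434281601972 [ 0.1952 -0.9807 -0.0135]
j [-2.1048 -0.3067  1.5456  1.8076  0.3434  1.2611 -2.0132] F [ 0.3241 -0.064   0.4944] T [-0.0409  0.1254 -0.0156] w 0.08524541615614158
[130.6045 -12.7885 119.8591]
0 flange far bottom [299.5129 108.5919] nose far rim [299.4772 106.2612] top rim [298.6832 115.4256]
6.5 flange far bottom [299.1045 111.956 ] nose far rim [299.4772 106.2612] top rim [298.2486 119.0058]
[[299.996  140.2082]]
```

```bash
python3 -c "
from h import *
import cv2
n=-.5*hx+.866*up;e=.866*hx+.5*up
obs=[]
for nm,(x,y) in(('top',(215,145)),('side',(330,180))):
  I=cv2.imread(f'pics/{nm}0.png')[y:y+60,x:x+80].astype(int)
  w=np.clip(np.minimum(I[:,:,2],I[:,:,1]+30)-I[:,:,0]-40,0,None)*(I[:,:,2]>I[:,:,0]+60)
  # only near the nose
  for c in ([(240.4,182),(261.8,177.6)] if nm=='top' else [(350.6,194.2),(357.4,202.4)]):
    Y,X=np.mgrid[y:y+60,x:x+80];m=w*(np.hypot(X-c[0],Y-c[1])<4)
    u=((X*m).sum()/m.sum(),(Y*m).sum()/m.sum());obs.append((nm,u,(m>0).sum()));print(nm,c,u,(m>0).sum())
C={k:viewer.calibration(k) for k in('top','side')}
def hullc(c,Nn,a,sg):
  l=sg*(hy*np.cos(a)-e*np.sin(a));t=np.cross(l,n)
  P=[Nn+(l*q+t*k+n*h)/1000 for q in(17.5,27.5) for k in(-4.25,4.25) for h in(0,6.5)]
  h=cv2.convexHull(proj(c,np.array(P)).astype(np.float32));m=cv2.moments(h);return np.array([m['m10'],m['m01']])/m['m00'],m['m00']
def f(p): return np.concatenate([hullc(C[nm],p[:3],p[3]*100,sg)[0]-u for (nm,u,_),sg in zip(obs,(1,-1,1,-1))])
s=least_squares(f,np.r_[N,0],diff_step=1e-4,x_scale=[.01,.01,.01,.001]);print('N',s.x[:3],'angle',np.degrees(s.x[3]*100),s.fun)
h=np.array([.5471,.18,.2577]);d=(h-s.x[:3])*1000;print('hubtop n,e,w',d@n,d@e,d@hy)
print([hullc(C[nm],s.x[:3],s.x[3]*100,sg)[1] for (nm,u,_),sg in zip(obs,(1,-1,1,-1))])
np.save('N.npy',s.x)
"
```

```text
top (240.4, 182) (np.float64(239.89349845201238), np.float64(181.64767801857585)) 19
top (261.8, 177.6) (np.float64(261.30415617128466), np.float64(177.4647355163728)) 21
side (350.6, 194.2) (np.float64(349.59026369168356), np.float64(193.05070993914808)) 23
side (357.4, 202.4) (np.float64(356.6660447761194), np.float64(202.1044776119403)) 10
N [0.5805 0.1879 0.1988] angle 1.8826750615988115 [-0.0764 -0.0214  0.0795  0.1429  0.3203  0.5225 -0.1644 -0.5603]
hubtop n,e,w 68.15224604455747 -0.20589140436115727 -1.9397724148956221
[24.816654209513217, 24.117078718962148, 13.414575819158927, 14.164945552824065]
```

```bash
python3 -c "
from h import *
import cv2
I=viewer.capture('side')[:,:,::-1];J=viewer.capture('wrist')[:,:,::-1]
cv2.imwrite('pics/last.png',np.hstack([cv2.resize(I[140:420,320:480],(340,595)),cv2.resize(J[60:300,210:395],(459,595),interpolation=cv2.INTER_CUBIC)]))"
```

```text
(no output)
```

View pics/last.png

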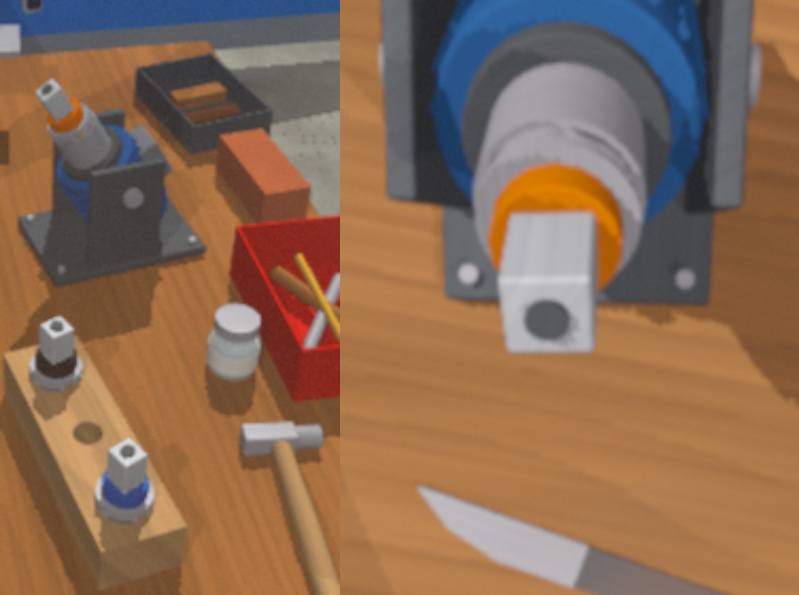

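```bash
python3 -c "
from workcell import sign_off
print(sign_off())"
```

```text
the job is handed in; nothing more can be done
None
```

The orange arbor is out of the rack and seated in the blue grinder head's spindle. The gripper has let go, and I handed the job in at about 22 s of the 58 s allowed.

**How it went**
- The moves offer no way to tilt the tool. A try at tilting it by reaching past the arm's limit gave only about 1°.
- So I gripped the hub across the slot-end faces and started the shank tip in the bore. I then swung the hub toward the robot, so the arbor turned about 29° between the pads.
- It slid in along the bore with under 10 N. The slot was already lined up with the dogs, which the images put at about 2°, and it met firm resistance only at the bottom. I then pushed to about 64 N along the axis, and it moved only 0.3 mm more.

**Last checks**
- **Close view:** the wrist camera shows the flange meeting the nose rim with no visible gap.
- **Measured height:** two estimates put the hub top at 68 mm and 73 mm above the nose face. Fully home is 70 mm and resting on the dogs is 76.5 mm, so both favour home, but they disagree by 5 mm.
- **Surroundings:** the blue and black arbors, jar, hammer and knife blank look undisturbed. I did not re-check the wrench and the handle block at the end. The robot was clear of everything.

**What failed:** a final view from behind the head did not come off, because the arm ran up against its joint limits and tilted about 5°. I looked from where it stood instead. Joint readings there and in the overreach try came right up to the quoted limits, at most about 0.002 rad past by the rounded figures.

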